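# Make up two specimen collection kits

### The job

Make up two specimen collection kits from the stock on the bench. The long three-bay tray gets the slide box lying flat in its middle bay, with the widest pot in one end bay and the tall tube in the other; the short two-bay tray gets the smallest pot in one bay and the dropper bottle in the other. Everything stands upright on the floor of its bay and is never tipped over on the way; leave the spare middle-sized pot and the timer where they are.

Things in the scene. Friction and masses are not known exactly. Their poses are not given: they have to be found in the camera images.
- wide_pot: the widest of three round specimen pots, pale plastic with a white screw lid: 60 mm across the lid (57 mm body), 55 mm tall, lid = top 16 mm. Stands upright, about 90 g. Origin: centre of its underside, z up.
- middle_pot: the middle-sized specimen pot: 47 mm across the lid, 50 mm tall, otherwise like the wide one. A spare that stays where it is. Origin: centre of its underside, z up.
- small_pot: the smallest specimen pot: 36 mm across the lid (33 mm body), 42 mm tall, lid = top 15 mm. Stands upright, about 40 g. Origin: centre of its underside, z up.
- tall_tube: tall self-standing tube: 29 mm across, 105 mm tall, with a white cylindrical cap 32 mm across = top 25 mm. Stands upright, about 60 g. Origin: centre of its underside, z up.
- dropper_bottle: small dropper bottle: round body 32 mm across and 40 mm tall, shoulder, then a pointed white cap (18 mm across tapering to 8 mm), 68 mm tall in all. Grip it by the body, at 25 to 38 mm height. Stands upright, about 40 g. Origin: centre of its underside, z up.
- slide_box: flat white box for microscope slides: 84 mm long (its y axis), 30 mm wide (its x axis), 30 mm high, about 50 g. Lies flat, at any yaw. Origin: centre of its underside, z up.
- timer: grey lab timer lying flat, 56 x 56 x 20 mm, among the stock: not part of the kits, stays where it is. Origin: centre of its underside, z up.
- long_tray: the longer steel kit tray, fixed: 250 mm along its y axis, 104 mm along its x axis, walls 16 mm high and 4 mm thick, floor top 4 mm above the bench. Two cross walls 4 mm thick make three equal bays, each 96 mm (x) by 78 mm (y) inside, centred at y = -82, 0 and +82 mm. Origin: centre of its underside.
- short_tray: the shorter steel kit tray, fixed: 168 mm along its y axis, 104 mm along its x axis, walls and floor like the long one's. One cross wall makes two equal bays, each 96 mm (x) by 78 mm (y) inside, centred at y = -41 and +41 mm. Origin: centre of its underside.
Mind the look-alikes: they are no part of the job. Leave any blue or yellow look-alike of the small_pot alone.

How it is judged:
At the end, for the whole second after the job is handed in: Slide box in the long tray's middle bay, widest pot and tall tube one in each end bay; smallest pot and dropper bottle one in each bay of the short tray. All on the floor (4 mm), within 0.12 rad of upright, at rest; middle pot and timer within 25 mm of their start ((((x of wide_pot in the frame of long_tray between -0.049 and 0.049 m and y of wide_pot in the frame of long_tray between 0.042 and 0.122 m and z of wide_pot in the frame of long_tray between 0.0005 and 0.0085 m) and (x of tall_tube in the frame of long_tray between -0.049 and 0.049 m and y of tall_tube in the frame of long_tray between -0.122 and -0.042 m and z of tall_tube in the frame of long_tray between 0.0005 and 0.0085 m)) or ((x of tall_tube in the frame of long_tray between -0.049 and 0.049 m and y of tall_tube in the frame of long_tray between 0.042 and 0.122 m and z of tall_tube in the frame of long_tray between 0.0005 and 0.0085 m) and (x of wide_pot in the frame of long_tray between -0.049 and 0.049 m and y of wide_pot in the frame of long_tray between -0.122 and -0.042 m and z of wide_pot in the frame of long_tray between 0.0005 and 0.0085 m))) and x of slide_box in the frame of long_tray between -0.049 and 0.049 m and y of slide_box in the frame of long_tray between -0.039 and 0.039 m and z of slide_box in the frame of long_tray between 0.0005 and 0.0085 m and (((x of small_pot in the frame of short_tray between -0.049 and 0.049 m and y of small_pot in the frame of short_tray between 0.002 and 0.081 m and z of small_pot in the frame of short_tray between 0.0005 and 0.0085 m) and (x of dropper_bottle in the frame of short_tray between -0.049 and 0.049 m and y of dropper_bottle in the frame of short_tray between -0.081 and -0.002 m and z of dropper_bottle in the frame of short_tray between 0.0005 and 0.0085 m)) or ((x of dropper_bottle in the frame of short_tray between -0.049 and 0.049 m and y of dropper_bottle in the frame of short_tray between 0.002 and 0.081 m and z of dropper_bottle in the frame of short_tray between 0.0005 and 0.0085 m) and (x of small_pot in the frame of short_tray between -0.049 and 0.049 m and y of small_pot in the frame of short_tray between -0.081 and -0.002 m and z of small_pot in the frame of short_tray between 0.0005 and 0.0085 m))) and angle between each of wide_pot, tall_tube, slide_box, small_pot, dropper_bottle's own z axis and vertical below 0.12 rad and linear speed of each of wide_pot, tall_tube, slide_box, small_pot, dropper_bottle below 0.02 m/s and distance of each of middle_pot, timer from where it was at the start of the episode below 0.025 m); the robot touches nothing.
It fails at once if a kit item or the spare pot is tipped by more than 0.6 rad (angle between any of wide_pot, tall_tube, slide_box, small_pot, dropper_bottle, middle_pot's own z axis and vertical above 0.6 rad).
It fails at once if the spare pot or the timer is moved more than 25 mm (distance of any of middle_pot, timer from where it was at the start of the episode above 0.025 m).
It also fails if it takes over 115 s, if anything falls off the work surface, if the arm or the gripper's body presses on something with over 40 N, if the wrist force passes 120 N, or if a joint passes its speed limit or range.

### The arm

A 7-joint arm with a two-finger parallel gripper is mounted at the origin on the work surface. World frame = base frame: x ahead of the robot, y to its left, z up, the work surface at z = 0. Lengths are in m, angles in rad, forces in N, time in s.
With the tool pointing down it reaches from about 0.425 to 1.025 m from the base axis. Payload 3.6 kg.
Tool frame: the origin (TCP) lies at the very end of the fingers, on their centre line; the grasp point (between the pads) lies 19 mm behind it; z points along the fingers, y is the line along which they close (so a half turn about z gives the same grasp; the last joint's range is limited). The gripper opens to 85 mm and grips with 20 to 120 N. Pads are 22 mm wide; open, the fingers measure 114 mm over their backs; the gripper's body (76 mm by 85 mm) begins 54 mm behind the grasp point. The pads swing forward as they close: fully open they stand 13 mm farther back than shut.
Start: joints at [1.238, 0.591, 0.048, 1.609, -0.033, 0.943, -0.034], TCP at [0.171, -0.704, 0.231] pointing down, gripper open.
Joint ranges: [-2.69, 2.69], [-0.47, 2.24], [-1.27, 1.36], [0.19, 2.51], [-1.53, 4.68], [0.08, 2.07], [-3.09, 3.09]. Speed limits (rad/s): [2.57, 2.57, 3.14, 3.14, 3.14, 3.14, 3.14].

### API

Orientations are given as a rotation vector (axis times angle).
In Python, from station import arm gives the robot as it stands.
- The arm moves only by the tool send_rows, never from a script. Its argument "moves" is a list of rows, each an object of numbers: "rx", "ry", "rz": the turn, a rotation vector about the tool's x, y, z in rad; "x", "y", "z": the shift along the tool's x, y, z in m; "hand": the opening, from 0 (shut) to 1 (fully open). A call has 1 to 12 rows; each row is the pose to reach, as a shift and turn from the pose commanded when the call began, along the tool's axes at that moment; what a row does not reach only later rows make up. A row lasts 1/12 s, in which the tool goes at most 41.7 mm and 7.16 degrees, less where a joint would pass 70% of its speed; a pose out of reach is approached as far as the arm can. A call with a gripper value outside its range is refused whole. The fingers move at their own pace and stop on an object; "grip_force" is the grip in N (left out, the last holds). Time passes only in rows, so rows that repeat a pose let the fingers close. It gives the time, the measured TCP pose, the force, the opening and the grip force at its end, in the units of the state.
- arm.get_state(): the state, without advancing time (a new reading comes with each control period).
- arm.read_camera(name): name is "scene" or "top" or "wrist"; returns the picture (384x512x3 uint8, red, green, blue); there is no depth.
- arm.camera_info(name): a dict with "fx", "fy", "cx", "cy" (pixels), "view" (4x4, takes a point from world to camera coordinates). Camera axes: x right, y down, z forward; pixel columns grow to the right and rows downward; lengths in m; the calibration is good to about 2 mm. A picture is of the moment at which its call begins: read the wrist's pose just before it. camera_info takes no time and is no camera call; for the wrist camera it gives the pose at the moment of the call.
- arm.sign_off(): hands the job in; it is judged then, once.
Trained networks look in the newest picture that a camera, given by its name, has taken for a name from the list of things; names that differ only in an ending like _2 or _b are one class to them, and where a whole thing is asked for, a point or a joint stands for the part that bears it (a point fixed in the world has none). Each returns a list of dicts, best first, with "confidence" (0 to 1); they miss things now and then, are a little off and sometimes report something else, mostly with a low value. They report only what shows in the picture. A call takes as long as a camera call. They do not tell look-alikes from the thing itself.
- arm.silhouettes(name, camera): "mask" (384x512 bool, what is visible of it) and "pixel" ([column, row] in pixels, amid what is visible of it).
The state is a dict: "t": time; "qpos": joint angles; "dq": joint speeds; "joint_torque": joint torques, N m; "ee_pos": TCP position; "tool_rot": TCP orientation; "ft_force": force on the tool from outside, world axes, zero at the start; "torque": the same for the moment, N m; "width": finger opening in m; "finger_force": force on a finger pad.
Only numpy, scipy, OpenCV 4.12 (cv2) and the standard library are available. Lean on these libraries where they do the work, as an engineer would, in place of code of your own. Each camera call takes 0.05 s, during which the arm holds its last target. There are 200 camera calls.

## Working session

There is one attempt and no reset: what is moved stays moved. The work goes in short steps, Python scripts to look and compute and a tool call to move; the robot and the scene stay as the last step left them, time stands still between calls to the robot, and variables do not carry over. Pictures are saved under pics/ and viewed, at most 14 in all, crops included, and the job is handed in when it is done.

Besides the shell and the picture viewer there is one more tool, called after ">>>" by a JSON object that holds its "fn" and its "kwargs". send_rows: Moves the arm, as the interface text tells. Its arguments: {"type":"object","properties":{"moves":{"type":"array"},"grip_force":{"type":"number"}},"required":["moves"]}

```bash
ls; mkdir -p pics; python3 - <<'E'
from station import arm
import cv2,numpy as np
s=arm.get_state();print({k:np.round(v,3).tolist() for k,v in s.items()})
ims=[]
for c in("scene","top"):
    im=arm.read_camera(c);cv2.imwrite(f"pics/{c}0.png",im[:,:,::-1])
    i=arm.camera_info(c);print(c,i['fx'],i['cx'],i['cy'],np.round(i['view'],3).tolist())
    for n in("wide_pot","middle_pot","small_pot","tall_tube","dropper_bottle","slide_box","timer","long_tray","short_tray"):
        print(n,[(np.round(d['pixel']).tolist(),round(float(d['confidence']),2),int(d['mask'].sum())) for d in arm.silhouettes(n,c)])
E
```

```text
pics
{'t': 0.0, 'qpos': [1.239, 0.592, 0.048, 1.61, -0.033, 0.943, -0.034], 'dq': [-0.001, 0.002, -0.0, -0.0, 0.0, 0.0, -0.001], 'joint_torque': [0.0, -54.869, 1.547, -19.812, 0.009, 0.009, -0.0], 'ee_pos': [0.171, -0.704, 0.23], 'tool_rot': [-3.117, -0.374, 0.001], 'ft_force': [-0.033, -0.71, 0.417], 'torque': [0.052, 0.029, 0.036], 'finger_force': 0.0, 'width': 0.085}
scene 435.63993209919613 252.44544888851973 191.58331513287092 [[0.692, 0.722, 0.02, -0.347], [0.524, -0.484, -0.701, -0.262], [-0.496, 0.495, -0.713, 1.415], [0.0, 0.0, 0.0, 1.0]]
wide_pot [([275.0, 156.0], 0.57, 483)]
middle_pot [([299.0, 137.0], 0.51, 290)]
small_pot [([157.0, 245.0], 0.8, 275), ([133.0, 300.0], 0.8, 360), ([85.0, 277.0], 0.78, 340), ([129.0, 268.0], 0.58, 360), ([118.0, 237.0], 0.56, 303)]
tall_tube [([165.0, 210.0], 0.69, 468)]
dropper_bottle [([206.0, 196.0], 0.53, 189)]
slide_box [([340.0, 135.0], 0.77, 350)]
timer [([238.0, 181.0], 0.69, 436)]
long_tray [([232.0, 256.0], 0.84, 4261)]
short_tray [([320.0, 189.0], 0.88, 1925)]
top 371.5635421344956 255.3435482952462 191.8868051245195 [[-0.001, -1.0, 0.011, -0.037], [-0.993, -0.0, -0.119, 0.501], [0.119, -0.011, -0.993, 0.914], [0.0, 0.0, 0.0, 1.0]]
wide_pot [([283.0, 220.0], 0.75, 127), ([190.0, 210.0], 0.63, 514)]
middle_pot [([143.0, 213.0], 0.73, 319)]
small_pot [([383.0, 229.0], 0.69, 176), ([356.0, 195.0], 0.6, 193), ([418.0, 211.0], 0.56, 245), ([402.0, 167.0], 0.47, 219)]
tall_tube [([340.0, 210.0], 0.79, 250)]
dropper_bottle [([283.0, 224.0], 0.71, 118)]
slide_box [([97.0, 192.0], 0.63, 425)]
timer [([242.0, 216.0], 0.62, 490)]
long_tray [([307.0, 146.0], 0.61, 3781)]
short_tray [([185.0, 151.0], 0.91, 2508)]
```

```bash
python3 - <<'E'
import cv2
t=cv2.imread('pics/top0.png')[110:260,60:450];cv2.imwrite('pics/top0c.png',cv2.resize(t,(780,300),interpolation=2))
s=cv2.imread('pics/scene0.png')[100:340,50:370];cv2.imwrite('pics/scene0c.png',cv2.resize(s,(800,600),interpolation=2))
E
```

```text
(no output)
```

View pics/top0c.png

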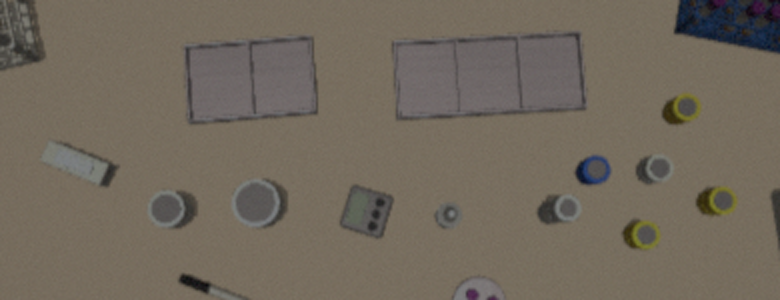

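View pics/scene0c.png

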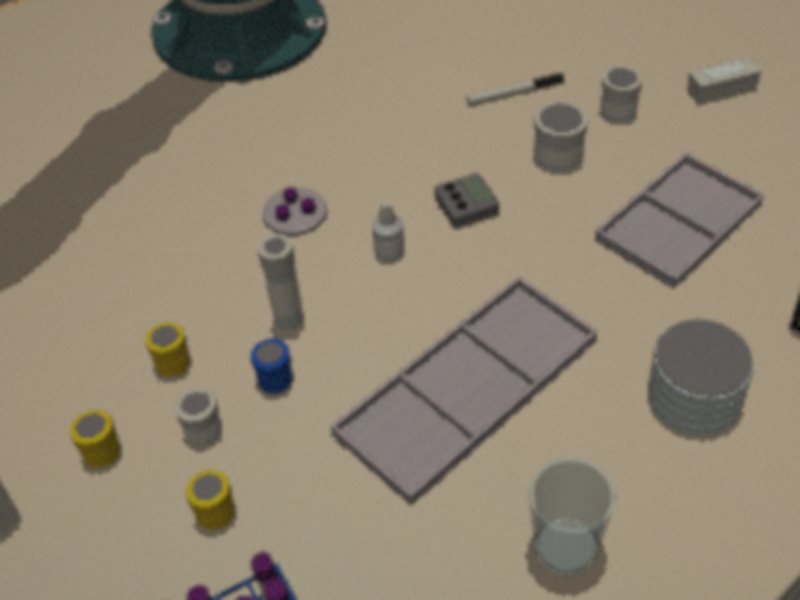

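The top picture, in full-picture pixels, shows:
- slide box (97,192), middle pot (143,214), wide pot (189,212), timer (243,216), dropper (283,217), tube cap (343,214)
- small_pot candidates: white (388,194), blue (357,195), yellow (402,164), (420,210) and (382,228)

I choose the white one, seen at scene (129,267). Next I'll fit positions from both views.

```bash
cat > h.py <<'E'
import numpy as np,cv2
from scipy.optimize import least_squares
from scipy.spatial.transform import Rotation as R
def ring(r,z,n=40):
    a=np.linspace(0,2*np.pi,n);return np.c_[r*np.cos(a),r*np.sin(a),0*a+z]
def cyl(*rz): return np.vstack([ring(r,z) for r,z in rz])
def box(x,y,h): return np.array([[sx*x/2,sy*y/2,z] for sx in(-1,1) for sy in(-1,1) for z in(0,h)])
M=dict(wide_pot=[cyl((.0285,0),(.03,.039),(.03,.055))],middle_pot=[cyl((.0225,0),(.0235,.034),(.0235,.05))],
 small_pot=[cyl((.0165,0),(.018,.027),(.018,.042))],tall_tube=[cyl((.0145,0),(.0145,.08)),cyl((.016,.08),(.016,.105))],
 dropper_bottle=[cyl((.016,0),(.016,.04)),cyl((.016,.04),(.009,.048)),cyl((.009,.048),(.004,.068))],slide_box=[box(.03,.084,.03)],timer=[box(.056,.056,.02)],
 long_tray=[box(.104,.25,.016)],short_tray=[box(.104,.168,.016)])
def proj(P,i):
    V=np.array(i['view']);c=P@V[:3,:3].T+V[:3,3]
    return np.c_[i['fx']*c[:,0]/c[:,2]+i['cx'],i['fy']*c[:,1]/c[:,2]+i['cy']]
def model(n,p,i):
    m=np.zeros((768,1024),np.uint8)
    c,s=np.cos(p[3]),np.sin(p[3])
    for part in M[n]:
        Q=part@np.array([[c,s,0],[-s,c,0],[0,0,1]])+p[:3]
        h=cv2.convexHull(proj(Q,i).astype(np.float32))
        cv2.fillConvexPoly(m,np.round((h*2+.5)*16).astype(np.int32),1,shift=4)
    return m
def mom(m,s=1):
    y,x=np.nonzero(m);C=np.cov(np.c_[x,y].T)/s**2
    return np.r_[(x.mean()+(0.5 if s==1 else .5))/s-.5,(y.mean()+.5)/s-.5],C
def fit(n,obs,p0,yaw=False):
    O=[(i,)+mom(m) for m,i in obs]
    def f(q):
        p=np.r_[q,0][:4] if len(q)==3 else q
        r=[]
        for i,c,C in O:
            c2,C2=mom(model(n,p,i),2);r+=list(c2-c)
            if yaw:
                for A,B in((C,C2),): r+=list(((B/np.trace(B)-A/np.trace(A))[[0,0],[0,1]])*20)
        return r
    q=least_squares(f,p0 if yaw else p0[:3],diff_step=None,method='trf',x_scale=[.01,.01,.01]+([.1] if yaw else []),jac=lambda q:np.array([(np.array(f(q+d))-np.array(f(q-d)))/(2*abs(d).sum()) for d in np.diag([.004,.004,.004]+([.03] if yaw else []))]).T)
    return q.x,np.sqrt(np.mean(np.square(q.fun)))
def ray(px,i,z):
    V=np.array(i['view']);Rm=V[:3,:3];o=-Rm.T@V[:3,3]
    d=Rm.T@np.array([(px[0]-i['cx'])/i['fx'],(px[1]-i['cy'])/i['fy'],1]);return o+d*(z-o[2])/d[2]
def go(xyz,yaw,arm):
    "shift/turn in tool axes from present pose to TCP xyz, tool down, closing line (tool y) at world angle yaw (mod pi)"
    s=arm.get_state();R0=R.from_rotvec(s['tool_rot']);p=np.array(s['ee_pos']);out=[]
    for y in(yaw,yaw+np.pi):
        ty=np.array([np.cos(y),np.sin(y),0]);tz=np.array([0,0,-1.]);T=R.from_matrix(np.c_[np.cross(ty,tz),ty,tz])
        rv=(R0.inv()*T).as_rotvec();out.append(rv)
    rv=min(out,key=np.linalg.norm)
    print('shift',np.round(R0.inv().apply(np.array(xyz)-p),3),'turn',np.round(rv,3),'at',np.round(p,3),'f',np.round(s['ft_force'],1),'w',round(float(s['width']),4),'t',round(s['t'],2))
E
python3 - <<'E'
from station import arm
from h import *
ims={c:arm.read_camera(c) for c in('scene','top')};I={c:arm.camera_info(c) for c in ims}
exp=dict(wide_pot=((189,212),),middle_pot=((143,214),),small_pot=((388,194),),tall_tube=((343,214),),dropper_bottle=((283,217),),slide_box=((97,192),),timer=((243,216),),long_tray=((304,147),),short_tray=((185,150),))
for n,e in exp.items():
    g=ray(e[0],I['top'],M[n][-1][:,2].max());p0=np.r_[g[:2],0,0.05 if 'tray' in n else 0]
    obs=[];used=[]
    for c in('scene','top'):
        for k in range(2):
            D=arm.silhouettes(n,c)
            tgt=mom(model(n,p0,I[c]),2)[0]
            D=[d for d in D if np.linalg.norm(mom(d['mask'])[0]-tgt)<(15 if 'pot' in n or 'b' in n else 25)]
            if D: break
            arm.read_camera(c)
        if D: obs.append((D[0]['mask'],I[c]));used.append((c,int(D[0]['mask'].sum()),model(n,p0,I[c]).sum()//4))
    yaw=n in('slide_box','timer','long_tray','short_tray')
    if not obs: print(n,'none',g);continue
    best=None
    for y in((p0[3],) if 'tray' in n else (0,.4,.8,1.2,1.6,2,2.4,2.8)) if yaw else (0,):
        p0[3]=y
        try: r=fit(n,obs,p0,yaw)
        except Exception as ex: continue
        if best is None or r[1]<best[1]: best=r
    print(n,np.round(best[0],4),'rms',round(best[1],2),used,'reach',np.round(np.hypot(*best[0][:2]),3))
for n,px in dict(blue=(357,195),yA=(402,164),yB=(420,210),yC=(382,228)).items(): print(n,np.round(ray(px,I['top'],.042),3))
s=ims['scene'][235:315,65:185];cv2.imwrite('pics/pots.png',cv2.resize(s[:,:,::-1],(600,400),interpolation=2))
E
```

```text
wide_pot [ 0.4526  0.1299 -0.0013] rms 0.05 [('scene', 516, np.uint64(548)), ('top', 492, np.uint64(534))] reach 0.471
middle_pot [0.4448 0.2404 0.0009] rms 0.09 [('scene', 271, np.uint64(343)), ('top', 357, np.uint64(385))] reach 0.506
small_pot [ 4.970e-01 -3.756e-01  1.000e-04] rms 0.01 [('scene', 330, np.uint64(361)), ('top', 207, np.uint64(240))] reach 0.623
tall_tube [ 0.4419 -0.2421 -0.0013] rms 0.11 [('scene', 494, np.uint64(503)), ('top', 249, np.uint64(263))] reach 0.504
dropper_bottle [ 0.4371 -0.1096 -0.0031] rms 0.11 [('scene', 206, np.uint64(252)), ('top', 146, np.uint64(153))] reach 0.451
slide_box [ 5.0380e-01  3.6380e-01 -1.0000e-04  2.7622e+00] rms 0.23 [('scene', 325, np.uint64(365)), ('top', 438, np.uint64(508))] reach 0.621
timer [ 4.4290e-01 -5.2000e-03 -8.0000e-04  1.3618e+00] rms 0.18 [('scene', 366, np.uint64(463)), ('top', 463, np.uint64(511))] reach 0.443
long_tray [ 0.6239 -0.1663 -0.002   0.0576] rms 0.08 [('scene', 4200, np.uint64(4381)), ('top', 3779, np.uint64(3877))] reach 0.646
short_tray [6.178e-01 1.477e-01 2.000e-04 7.160e-02] rms 0.07 [('scene', 1978, np.uint64(1994)), ('top', 2559, np.uint64(2667))] reach 0.635
blue [ 0.492 -0.292  0.042]
yA [ 0.571 -0.41   0.042]
yB [ 0.454 -0.449  0.042]
yC [ 0.409 -0.352  0.042]
```

View pics/pots.png

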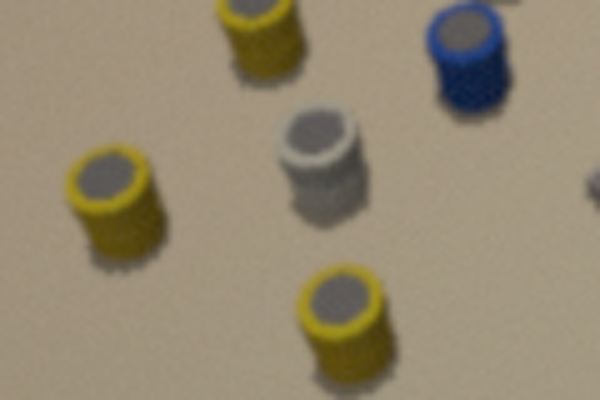

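The crop shows the white pot at scene (129,267), with the yellow pots and the blue one clear of it. The fitted underside heights are all within about 3 mm of the bench, so the measurements hold. First reach is to small_pot.

```bash
python3 - <<'E'
from station import arm
from h import *
go((.497,-.376,.11),.6,arm)
E
```

```text
shift [ 0.394 -0.242  0.121] turn [0.   0.   1.21] at [ 0.172 -0.704  0.231] f [-0.7  0.3  0. ] w 0.0856 t 2.2
```

>>> {"fn": "send_rows", "kwargs": {"moves": [{"x":0.033,"y":-0.02,"z":0.01,"rz":0.1,"hand":0.7},{"x":0.066,"y":-0.04,"z":0.02,"rz":0.2,"hand":0.7},{"x":0.1,"y":-0.06,"z":0.03,"rz":0.3,"hand":0.7},{"x":0.131,"y":-0.081,"z":0.04,"rz":0.4,"hand":0.7},{"x":0.164,"y":-0.101,"z":0.05,"rz":0.5,"hand":0.7},{"x":0.197,"y":-0.121,"z":0.06,"rz":0.6,"hand":0.7},{"x":0.23,"y":-0.141,"z":0.07,"rz":0.7,"hand":0.7},{"x":0.263,"y":-0.161,"z":0.08,"rz":0.8,"hand":0.7},{"x":0.296,"y":-0.181,"z":0.09,"rz":0.9,"hand":0.7},{"x":0.33,"y":-0.2,"z":0.1,"rz":1.0,"hand":0.7},{"x":0.361,"y":-0.222,"z":0.11,"rz":1.1,"hand":0.7},{"x":0.394,"y":-0.242,"z":0.121,"rz":1.21,"hand":0.7}], "grip_force": 30}}

```text
invalid input at $.moves[0]: expected keys rx, ry, rz, x, y, z, hand
```

```bash
python3 - <<'E'
from station import arm
from h import *
go((.497,-.376,.015),.6,arm)
E
```

```text
shift [ 0.394 -0.242  0.216] turn [0.   0.   1.21] at [ 0.172 -0.704  0.231] f [-0.7  0.3  0. ] w 0.0856 t 2.2
```

>>> {"fn": "send_rows", "kwargs": {"moves": [{"rx":0,"ry":0,"rz":0.4,"x":0.13,"y":-0.08,"z":0.0,"hand":0.7},{"rx":0,"ry":0,"rz":0.4,"x":0.13,"y":-0.08,"z":0.0,"hand":0.7},{"rx":0,"ry":0,"rz":0.4,"x":0.13,"y":-0.08,"z":0.0,"hand":0.7},{"rx":0,"ry":0,"rz":0.8,"x":0.26,"y":-0.16,"z":0.06,"hand":0.7},{"rx":0,"ry":0,"rz":0.8,"x":0.26,"y":-0.16,"z":0.06,"hand":0.7},{"rx":0,"ry":0,"rz":0.8,"x":0.26,"y":-0.16,"z":0.06,"hand":0.7},{"rx":0,"ry":0,"rz":0.8,"x":0.26,"y":-0.16,"z":0.06,"hand":0.7},{"rx":0,"ry":0,"rz":1.21,"x":0.394,"y":-0.242,"z":0.121,"hand":0.7},{"rx":0,"ry":0,"rz":1.21,"x":0.394,"y":-0.242,"z":0.121,"hand":0.7},{"rx":0,"ry":0,"rz":1.21,"x":0.394,"y":-0.242,"z":0.121,"hand":0.7},{"rx":0,"ry":0,"rz":1.21,"x":0.394,"y":-0.242,"z":0.121,"hand":0.7},{"rx":0,"ry":0,"rz":1.21,"x":0.394,"y":-0.242,"z":0.121,"hand":0.7}], "grip_force": 30}}

```text
t: 3.2
ee_pos: [0.501, -0.3707, 0.1086]
tool_rot: [-2.779, 1.458, 0.002]
ft_force: [0.3, 0.5, -0.2]
width: 0.0601
finger_force: 0.0
```

```bash
python3 - <<'E'
from station import arm
from h import *
go((.497,-.376,.015),.6,arm)
E
```

```text
shift [0.002 0.006 0.094] turn [-0.002  0.002  0.004] at [ 0.501 -0.371  0.109] f [ 0.3  0.5 -0.2] w 0.0601 t 3.2
```

>>> {"fn": "send_rows", "kwargs": {"moves": [{"rx":0,"ry":0,"rz":0,"x":0,"y":0,"z":0,"hand":0.7},{"rx":0,"ry":0,"rz":0,"x":0,"y":0,"z":0.03,"hand":0.7},{"rx":0,"ry":0,"rz":0,"x":0,"y":0,"z":0.06,"hand":0.7},{"rx":0,"ry":0,"rz":0,"x":0,"y":0,"z":0.08,"hand":0.7},{"rx":0,"ry":0,"rz":0,"x":0,"y":0,"z":0.095,"hand":0.7},{"rx":0,"ry":0,"rz":0,"x":0,"y":0,"z":0.095,"hand":0.7},{"rx":0,"ry":0,"rz":0,"x":0,"y":0,"z":0.095,"hand":0.7},{"rx":0,"ry":0,"rz":0,"x":0,"y":0,"z":0.095,"hand":0.35},{"rx":0,"ry":0,"rz":0,"x":0,"y":0,"z":0.095,"hand":0.2},{"rx":0,"ry":0,"rz":0,"x":0,"y":0,"z":0.095,"hand":0.2},{"rx":0,"ry":0,"rz":0,"x":0,"y":0,"z":0.095,"hand":0.2},{"rx":0,"ry":0,"rz":0,"x":0,"y":0,"z":0.095,"hand":0.2}], "grip_force": 30}}

```text
t: 4.2
ee_pos: [0.4979, -0.3771, 0.0169]
tool_rot: [2.778, -1.466, 0.004]
ft_force: [-1.2, 0.1, 6.4]
width: 0.0347
finger_force: 30.1
```

```bash
python3 - <<'E'
from station import arm
from h import *
print(arm.get_state()['finger_force'])
go((.497,-.376,.22),.6,arm)
go((.621,.107,.22),.072,arm)
go((.615,.189,.22),.072,arm)
E
```

```text
30.137876272201538
shift [-0.001 -0.    -0.203] turn [-0.001 -0.003 -0.001] at [ 0.498 -0.377  0.017] f [-1.2  0.1  6.4] w 0.0347 t 4.2
shift [-0.33  -0.375 -0.204] turn [-0.002 -0.002  0.527] at [ 0.498 -0.377  0.017] f [-1.2  0.1  6.4] w 0.0347 t 4.2
shift [-0.401 -0.416 -0.204] turn [-0.002 -0.002  0.527] at [ 0.498 -0.377  0.017] f [-1.2  0.1  6.4] w 0.0347 t 4.2
```

>>> {"fn": "send_rows", "kwargs": {"moves": [{"rx":0,"ry":0,"rz":0,"x":0,"y":0,"z":-0.03,"hand":0.2},{"rx":0,"ry":0,"rz":0,"x":0,"y":0,"z":-0.07,"hand":0.2},{"rx":0,"ry":0,"rz":0,"x":0,"y":0,"z":-0.11,"hand":0.2},{"rx":0,"ry":0,"rz":0.05,"x":-0.02,"y":-0.02,"z":-0.14,"hand":0.2},{"rx":0,"ry":0,"rz":0.1,"x":-0.04,"y":-0.04,"z":-0.16,"hand":0.2},{"rx":0,"ry":0,"rz":0.15,"x":-0.065,"y":-0.068,"z":-0.17,"hand":0.2},{"rx":0,"ry":0,"rz":0.2,"x":-0.092,"y":-0.096,"z":-0.17,"hand":0.2},{"rx":0,"ry":0,"rz":0.25,"x":-0.12,"y":-0.124,"z":-0.17,"hand":0.2},{"rx":0,"ry":0,"rz":0.3,"x":-0.147,"y":-0.152,"z":-0.17,"hand":0.2},{"rx":0,"ry":0,"rz":0.35,"x":-0.174,"y":-0.18,"z":-0.17,"hand":0.2},{"rx":0,"ry":0,"rz":0.4,"x":-0.2,"y":-0.208,"z":-0.17,"hand":0.2},{"rx":0,"ry":0,"rz":0.4,"x":-0.228,"y":-0.236,"z":-0.17,"hand":0.2}]}}

```text
t: 5.2
ee_pos: [0.5633, -0.0527, 0.1856]
tool_rot: [-2.43, 1.991, -0.001]
ft_force: [0.7, 0.0, -0.7]
width: 0.0348
finger_force: 30.3
```

```bash
python3 - <<'E'
from station import arm
from h import *
go((.615,.189,.12),.072,arm)
E
```

```text
shift [-0.227 -0.098  0.066] turn [-0.001 -0.     0.126] at [ 0.563 -0.053  0.186] f [ 0.7  0.  -0.7] w 0.0348 t 5.2
```

>>> {"fn": "send_rows", "kwargs": {"moves": [{"rx":0,"ry":0,"rz":0.04,"x":-0.034,"y":-0.015,"z":0,"hand":0.2},{"rx":0,"ry":0,"rz":0.08,"x":-0.07,"y":-0.03,"z":0,"hand":0.2},{"rx":0,"ry":0,"rz":0.12,"x":-0.105,"y":-0.045,"z":0.01,"hand":0.2},{"rx":0,"ry":0,"rz":0.126,"x":-0.14,"y":-0.06,"z":0.02,"hand":0.2},{"rx":0,"ry":0,"rz":0.126,"x":-0.17,"y":-0.075,"z":0.04,"hand":0.2},{"rx":0,"ry":0,"rz":0.126,"x":-0.2,"y":-0.088,"z":0.06,"hand":0.2},{"rx":0,"ry":0,"rz":0.126,"x":-0.22,"y":-0.096,"z":0.066,"hand":0.2},{"rx":0,"ry":0,"rz":0.126,"x":-0.22,"y":-0.096,"z":0.066,"hand":0.2},{"rx":0,"ry":0,"rz":0.126,"x":-0.22,"y":-0.096,"z":0.066,"hand":0.2},{"rx":0,"ry":0,"rz":0.126,"x":-0.22,"y":-0.096,"z":0.066,"hand":0.2}]}}

```text
t: 6.03
ee_pos: [0.6136, 0.1786, 0.1198]
tool_rot: [2.3, -2.139, 0.002]
ft_force: [-0.3, -1.2, -1.2]
width: 0.0349
finger_force: 30.2
```

```bash
python3 - <<'E'
from station import arm
from h import *
go((.615,.189,.021),.072,arm)
E
```

```text
shift [-0.01  -0.002  0.099] turn [-0.    -0.001  0.001] at [0.614 0.179 0.12 ] f [-0.3 -1.2 -1.2] w 0.0349 t 6.03
```

>>> {"fn": "send_rows", "kwargs": {"moves": [{"rx":0,"ry":0,"rz":0,"x":-0.01,"y":-0.002,"z":0.03,"hand":0.2},{"rx":0,"ry":0,"rz":0,"x":-0.01,"y":-0.002,"z":0.06,"hand":0.2},{"rx":0,"ry":0,"rz":0,"x":-0.01,"y":-0.002,"z":0.08,"hand":0.2},{"rx":0,"ry":0,"rz":0,"x":-0.01,"y":-0.002,"z":0.092,"hand":0.2},{"rx":0,"ry":0,"rz":0,"x":-0.01,"y":-0.002,"z":0.099,"hand":0.2},{"rx":0,"ry":0,"rz":0,"x":-0.01,"y":-0.002,"z":0.1,"hand":0.2},{"rx":0,"ry":0,"rz":0,"x":-0.01,"y":-0.002,"z":0.1,"hand":0.2},{"rx":0,"ry":0,"rz":0,"x":-0.01,"y":-0.002,"z":0.1,"hand":0.5},{"rx":0,"ry":0,"rz":0,"x":-0.01,"y":-0.002,"z":0.1,"hand":0.6},{"rx":0,"ry":0,"rz":0,"x":-0.01,"y":-0.002,"z":0.1,"hand":0.65},{"rx":0,"ry":0,"rz":0,"x":-0.01,"y":-0.002,"z":0.07,"hand":0.65},{"rx":0,"ry":0,"rz":0,"x":-0.01,"y":-0.002,"z":0.03,"hand":0.65}]}}

```text
t: 7.03
ee_pos: [0.6121, 0.1897, 0.0871]
tool_rot: [2.297, -2.134, -0.006]
ft_force: [1.8, -0.2, 0.2]
width: 0.0556
finger_force: 0.0
```

```bash
python3 - <<'E'
from station import arm
from h import *
go((.437,-.110,.14),.072,arm)
E
```

```text
shift [ 0.286  0.197 -0.051] turn [ 0.007 -0.002  0.002] at [0.612 0.19  0.087] f [ 1.8 -0.2  0.2] w 0.0556 t 7.03
```

>>> {"fn": "send_rows", "kwargs": {"moves": [{"rx":0,"ry":0,"rz":0,"x":0.01,"y":0.01,"z":-0.035,"hand":0.7},{"rx":0,"ry":0,"rz":0,"x":0.04,"y":0.028,"z":-0.051,"hand":0.7},{"rx":0,"ry":0,"rz":0,"x":0.07,"y":0.048,"z":-0.051,"hand":0.7},{"rx":0,"ry":0,"rz":0,"x":0.102,"y":0.07,"z":-0.051,"hand":0.7},{"rx":0,"ry":0,"rz":0,"x":0.134,"y":0.092,"z":-0.051,"hand":0.7},{"rx":0,"ry":0,"rz":0,"x":0.166,"y":0.114,"z":-0.051,"hand":0.7},{"rx":0,"ry":0,"rz":0,"x":0.198,"y":0.136,"z":-0.051,"hand":0.7},{"rx":0,"ry":0,"rz":0,"x":0.23,"y":0.158,"z":-0.051,"hand":0.7},{"rx":0,"ry":0,"rz":0,"x":0.26,"y":0.18,"z":-0.051,"hand":0.7},{"rx":0,"ry":0,"rz":0,"x":0.286,"y":0.197,"z":-0.051,"hand":0.7},{"rx":0,"ry":0,"rz":0,"x":0.286,"y":0.197,"z":-0.051,"hand":0.7},{"rx":0,"ry":0,"rz":0,"x":0.286,"y":0.197,"z":-0.051,"hand":0.7}]}}

```text
t: 8.03
ee_pos: [0.4387, -0.1115, 0.1409]
tool_rot: [-2.296, 2.144, -0.001]
ft_force: [0.2, -0.3, 0.9]
width: 0.0596
finger_force: 0.0
```

```bash
python3 - <<'E'
from station import arm
from h import *
go((.437,-.110,.012),.072,arm)
im=arm.read_camera('top');cv2.imwrite('pics/top1c.png',cv2.resize(im[110:260,60:450,::-1],(780,300)))
E
```

```text
shift [-0.002  0.002  0.129] turn [-0.001 -0.    -0.004] at [ 0.439 -0.112  0.141] f [ 0.2 -0.3  0.9] w 0.0596 t 8.03
```

View pics/top1c.png

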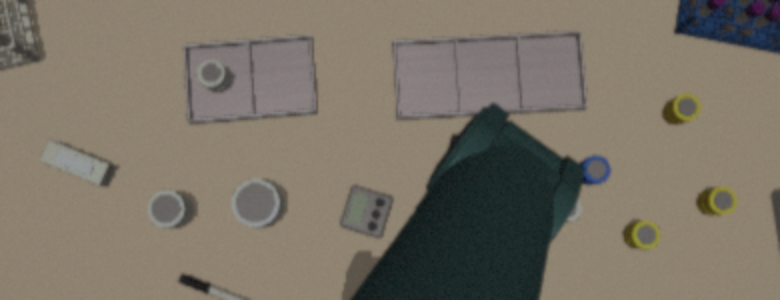

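The small pot stands in the left bay of the short tray, at crop (212,73). Next is the dropper bottle.

>>> {"fn": "send_rows", "kwargs": {"moves": [{"rx":0,"ry":0,"rz":0,"x":0,"y":0,"z":0.03,"hand":0.7},{"rx":0,"ry":0,"rz":0,"x":0,"y":0,"z":0.065,"hand":0.7},{"rx":0,"ry":0,"rz":0,"x":0,"y":0,"z":0.1,"hand":0.7},{"rx":0,"ry":0,"rz":0,"x":0,"y":0,"z":0.12,"hand":0.7},{"rx":0,"ry":0,"rz":0,"x":0,"y":0,"z":0.128,"hand":0.7},{"rx":0,"ry":0,"rz":0,"x":0,"y":0,"z":0.128,"hand":0.7},{"rx":0,"ry":0,"rz":0,"x":0,"y":0,"z":0.128,"hand":0.45},{"rx":0,"ry":0,"rz":0,"x":0,"y":0,"z":0.128,"hand":0.3},{"rx":0,"ry":0,"rz":0,"x":0,"y":0,"z":0.128,"hand":0.2},{"rx":0,"ry":0,"rz":0,"x":0,"y":0,"z":0.128,"hand":0.2},{"rx":0,"ry":0,"rz":0,"x":0,"y":0,"z":0.128,"hand":0.2}]}}

```text
t: 9.0
ee_pos: [0.4405, -0.1095, 0.0135]
tool_rot: [-2.301, 2.137, -0.003]
ft_force: [1.3, 0.6, 7.9]
width: 0.0308
finger_force: 30.2
```

```bash
python3 - <<'E'
from station import arm
from h import *
go((.621,.107,.12),.072,arm)
E
```

```text
shift [-0.202 -0.196 -0.106] turn [-0.003 -0.001  0.002] at [ 0.441 -0.11   0.014] f [1.3 0.6 7.9] w 0.0308 t 9.0
```

>>> {"fn": "send_rows", "kwargs": {"moves": [{"rx":0,"ry":0,"rz":0,"x":0,"y":0,"z":-0.03,"hand":0.2},{"rx":0,"ry":0,"rz":0,"x":0,"y":0,"z":-0.07,"hand":0.2},{"rx":0,"ry":0,"rz":0,"x":-0.02,"y":-0.02,"z":-0.1,"hand":0.2},{"rx":0,"ry":0,"rz":0,"x":-0.045,"y":-0.044,"z":-0.106,"hand":0.2},{"rx":0,"ry":0,"rz":0,"x":-0.07,"y":-0.068,"z":-0.106,"hand":0.2},{"rx":0,"ry":0,"rz":0,"x":-0.095,"y":-0.092,"z":-0.106,"hand":0.2},{"rx":0,"ry":0,"rz":0,"x":-0.12,"y":-0.116,"z":-0.106,"hand":0.2},{"rx":0,"ry":0,"rz":0,"x":-0.145,"y":-0.14,"z":-0.106,"hand":0.2},{"rx":0,"ry":0,"rz":0,"x":-0.17,"y":-0.165,"z":-0.106,"hand":0.2},{"rx":0,"ry":0,"rz":0,"x":-0.19,"y":-0.185,"z":-0.106,"hand":0.2},{"rx":0,"ry":0,"rz":0,"x":-0.202,"y":-0.196,"z":-0.106,"hand":0.2},{"rx":0,"ry":0,"rz":0,"x":-0.202,"y":-0.196,"z":-0.106,"hand":0.2}]}}

```text
t: 10.0
ee_pos: [0.6228, 0.112, 0.1185]
tool_rot: [-2.306, 2.127, -0.001]
ft_force: [0.5, 0.4, -0.2]
width: 0.031
finger_force: 30.0
```

```bash
python3 - <<'E'
from station import arm
from h import *
go((.621,.107,.018),.072,arm)
E
```

```text
shift [0.005 0.003 0.1  ] turn [-0.004  0.002  0.009] at [0.623 0.112 0.118] f [ 0.5  0.4 -0.2] w 0.031 t 10.0
```

>>> {"fn": "send_rows", "kwargs": {"moves": [{"rx":0,"ry":0,"rz":0,"x":0.0,"y":0.0,"z":0.03,"hand":0.2},{"rx":0,"ry":0,"rz":0,"x":0,"y":0,"z":0.06,"hand":0.2},{"rx":0,"ry":0,"rz":0,"x":0,"y":0,"z":0.08,"hand":0.2},{"rx":0,"ry":0,"rz":0,"x":0,"y":0,"z":0.094,"hand":0.2},{"rx":0,"ry":0,"rz":0,"x":0,"y":0,"z":0.101,"hand":0.2},{"rx":0,"ry":0,"rz":0,"x":0,"y":0,"z":0.103,"hand":0.2},{"rx":0,"ry":0,"rz":0,"x":0,"y":0,"z":0.103,"hand":0.2},{"rx":0,"ry":0,"rz":0,"x":0,"y":0,"z":0.103,"hand":0.5},{"rx":0,"ry":0,"rz":0,"x":0,"y":0,"z":0.103,"hand":0.6},{"rx":0,"ry":0,"rz":0,"x":0,"y":0,"z":0.103,"hand":0.6},{"rx":0,"ry":0,"rz":0,"x":0,"y":0,"z":0.07,"hand":0.6},{"rx":0,"ry":0,"rz":0,"x":0,"y":0,"z":0.03,"hand":0.6}]}}

```text
t: 11.0
ee_pos: [0.6176, 0.1061, 0.0864]
tool_rot: [2.298, -2.134, -0.006]
ft_force: [1.7, 0.5, 0.9]
width: 0.0515
finger_force: 0.0
```

```bash
python3 - <<'E'
from station import arm
from h import *
go((.504,.364,.13),2.762,arm)
E
```

```text
shift [-0.266  0.095 -0.043] turn [ 0.006 -0.002  0.453] at [0.618 0.106 0.086] f [1.7 0.5 0.9] w 0.0515 t 11.0
```

>>> {"fn": "send_rows", "kwargs": {"moves": [{"rx":0,"ry":0,"rz":0,"x":0,"y":0,"z":-0.03,"hand":0.7},{"rx":0,"ry":0,"rz":0.05,"x":-0.03,"y":0.01,"z":-0.043,"hand":0.7},{"rx":0,"ry":0,"rz":0.1,"x":-0.06,"y":0.021,"z":-0.043,"hand":0.7},{"rx":0,"ry":0,"rz":0.2,"x":-0.095,"y":0.034,"z":-0.043,"hand":0.7},{"rx":0,"ry":0,"rz":0.3,"x":-0.13,"y":0.046,"z":-0.043,"hand":0.7},{"rx":0,"ry":0,"rz":0.4,"x":-0.165,"y":0.059,"z":-0.043,"hand":0.7},{"rx":0,"ry":0,"rz":0.453,"x":-0.2,"y":0.071,"z":-0.043,"hand":0.7},{"rx":0,"ry":0,"rz":0.453,"x":-0.235,"y":0.084,"z":-0.043,"hand":0.7},{"rx":0,"ry":0,"rz":0.453,"x":-0.266,"y":0.095,"z":-0.043,"hand":0.7},{"rx":0,"ry":0,"rz":0.453,"x":-0.266,"y":0.095,"z":-0.043,"hand":0.7},{"rx":0,"ry":0,"rz":0.453,"x":-0.266,"y":0.095,"z":-0.043,"hand":0.7},{"rx":0,"ry":0,"rz":0.453,"x":-0.266,"y":0.095,"z":-0.043,"hand":0.7}]}}

```text
t: 12.0
ee_pos: [0.5058, 0.3586, 0.1271]
tool_rot: [-1.771, 2.589, 0.005]
ft_force: [0.4, -0.9, 0.0]
width: 0.06
finger_force: 0.0
```

```bash
python3 - <<'E'
from station import arm
from h import *
go((.504,.364,.007),2.762,arm)
print(np.round(arm.get_state()['qpos'],2))
E
```

```text
shift [-0.004  0.004  0.12 ] turn [-0.     0.006  0.009] at [0.506 0.359 0.127] f [ 0.4 -0.9  0. ] w 0.06 t 12.0
[-1.42  1.11  1.36  1.96 -1.2   1.22 -3.08]
```

Joints 3 and 7 are near their limits, so I'll unwind the wrist by half a turn, which gives the same grasp.

>>> {"fn": "send_rows", "kwargs": {"moves": [{"rx":0,"ry":0,"rz":-0.12,"x":0,"y":0,"z":0,"hand":0.7},{"rx":0,"ry":0,"rz":-0.24,"x":0,"y":0,"z":0,"hand":0.7},{"rx":0,"ry":0,"rz":-0.36,"x":0,"y":0,"z":0,"hand":0.7},{"rx":0,"ry":0,"rz":-0.48,"x":0,"y":0,"z":0,"hand":0.7},{"rx":0,"ry":0,"rz":-0.6,"x":0,"y":0,"z":0,"hand":0.7},{"rx":0,"ry":0,"rz":-0.72,"x":0,"y":0,"z":0,"hand":0.7},{"rx":0,"ry":0,"rz":-0.84,"x":0,"y":0,"z":0,"hand":0.7},{"rx":0,"ry":0,"rz":-0.96,"x":0,"y":0,"z":0,"hand":0.7},{"rx":0,"ry":0,"rz":-1.08,"x":0,"y":0,"z":0,"hand":0.7},{"rx":0,"ry":0,"rz":-1.2,"x":0,"y":0,"z":0,"hand":0.7},{"rx":0,"ry":0,"rz":-1.32,"x":0,"y":0,"z":0,"hand":0.7},{"rx":0,"ry":0,"rz":-1.44,"x":0,"y":0,"z":0,"hand":0.7}]}}

```text
t: 13.0
ee_pos: [0.5077, 0.3562, 0.1292]
tool_rot: [-3.034, 0.777, -0.002]
ft_force: [-0.5, 0.9, 0.5]
width: 0.0595
finger_force: 0.0
```

>>> {"fn": "send_rows", "kwargs": {"moves": [{"rx":0,"ry":0,"rz":-0.12,"x":0,"y":0,"z":0,"hand":0.7},{"rx":0,"ry":0,"rz":-0.24,"x":0,"y":0,"z":0,"hand":0.7},{"rx":0,"ry":0,"rz":-0.36,"x":0,"y":0,"z":0,"hand":0.7},{"rx":0,"ry":0,"rz":-0.48,"x":0,"y":0,"z":0,"hand":0.7},{"rx":0,"ry":0,"rz":-0.6,"x":0,"y":0,"z":0,"hand":0.7},{"rx":0,"ry":0,"rz":-0.72,"x":0,"y":0,"z":0,"hand":0.7},{"rx":0,"ry":0,"rz":-0.84,"x":0,"y":0,"z":0,"hand":0.7},{"rx":0,"ry":0,"rz":-0.96,"x":0,"y":0,"z":0,"hand":0.7},{"rx":0,"ry":0,"rz":-1.08,"x":0,"y":0,"z":0,"hand":0.7},{"rx":0,"ry":0,"rz":-1.2,"x":0,"y":0,"z":0,"hand":0.7},{"rx":0,"ry":0,"rz":-1.32,"x":0,"y":0,"z":0,"hand":0.7},{"rx":0,"ry":0,"rz":-1.44,"x":0,"y":0,"z":0,"hand":0.7}]}}

```text
t: 14.0
ee_pos: [0.5079, 0.3559, 0.1292]
tool_rot: [-2.797, -1.417, -0.012]
ft_force: [-0.4, 0.1, 0.6]
width: 0.06
finger_force: 0.0
```

```bash
python3 - <<'E'
from station import arm
from h import *
go((.504,.364,.007),2.762,arm)
print(np.round(arm.get_state()['qpos'],2))
E
```

```text
shift [ 0.003 -0.008  0.122] turn [-0.001 -0.01  -0.253] at [0.508 0.356 0.129] f [-0.4  0.1  0.6] w 0.06 t 14.0
[-1.2   0.73  0.79  1.96 -0.76  0.77 -0.59]
```

>>> {"fn": "send_rows", "kwargs": {"moves": [{"rx":0,"ry":0,"rz":-0.12,"x":0.003,"y":-0.008,"z":0.0,"hand":0.7},{"rx":0,"ry":0,"rz":-0.25,"x":0.003,"y":-0.008,"z":0.03,"hand":0.7},{"rx":0,"ry":0,"rz":-0.25,"x":0.003,"y":-0.008,"z":0.065,"hand":0.7},{"rx":0,"ry":0,"rz":-0.25,"x":0.003,"y":-0.008,"z":0.095,"hand":0.7},{"rx":0,"ry":0,"rz":-0.25,"x":0.003,"y":-0.008,"z":0.115,"hand":0.7},{"rx":0,"ry":0,"rz":-0.25,"x":0.003,"y":-0.008,"z":0.122,"hand":0.7},{"rx":0,"ry":0,"rz":-0.25,"x":0.003,"y":-0.008,"z":0.122,"hand":0.7},{"rx":0,"ry":0,"rz":-0.25,"x":0.003,"y":-0.008,"z":0.122,"hand":0.45},{"rx":0,"ry":0,"rz":-0.25,"x":0.003,"y":-0.008,"z":0.122,"hand":0.3},{"rx":0,"ry":0,"rz":-0.25,"x":0.003,"y":-0.008,"z":0.122,"hand":0.2},{"rx":0,"ry":0,"rz":-0.25,"x":0.003,"y":-0.008,"z":0.122,"hand":0.2},{"rx":0,"ry":0,"rz":-0.25,"x":0.003,"y":-0.008,"z":0.122,"hand":0.2}]}}

```text
t: 15.0
ee_pos: [0.5031, 0.367, 0.0073]
tool_rot: [-2.601, -1.755, -0.014]
ft_force: [0.8, -1.0, 6.6]
width: 0.0298
finger_force: 31.7
```

```bash
python3 - <<'E'
from station import arm
from h import *
go((.624,-.166,.16),1.628,arm)
print(np.round(arm.get_state()['qpos'],2))
E
```

```text
shift [-0.447  0.312 -0.157] turn [-0.004 -0.01   1.13 ] at [0.503 0.367 0.007] f [ 0.8 -1.   6.6] w 0.0298 t 15.0
[-1.07  0.86  0.55  1.98 -0.87  0.55 -0.28]
```

>>> {"fn": "send_rows", "kwargs": {"moves": [{"rx":0,"ry":0,"rz":0,"x":0,"y":0,"z":-0.03,"hand":0.2},{"rx":0,"ry":0,"rz":0,"x":0,"y":0,"z":-0.07,"hand":0.2},{"rx":0,"ry":0,"rz":0,"x":0,"y":0,"z":-0.11,"hand":0.2},{"rx":0,"ry":0,"rz":0.06,"x":-0.02,"y":0.014,"z":-0.14,"hand":0.2},{"rx":0,"ry":0,"rz":0.14,"x":-0.045,"y":0.031,"z":-0.157,"hand":0.2},{"rx":0,"ry":0,"rz":0.22,"x":-0.075,"y":0.052,"z":-0.157,"hand":0.2},{"rx":0,"ry":0,"rz":0.3,"x":-0.105,"y":0.073,"z":-0.157,"hand":0.2},{"rx":0,"ry":0,"rz":0.38,"x":-0.135,"y":0.094,"z":-0.157,"hand":0.2},{"rx":0,"ry":0,"rz":0.46,"x":-0.165,"y":0.115,"z":-0.157,"hand":0.2},{"rx":0,"ry":0,"rz":0.54,"x":-0.195,"y":0.136,"z":-0.157,"hand":0.2},{"rx":0,"ry":0,"rz":0.62,"x":-0.22,"y":0.154,"z":-0.157,"hand":0.2},{"rx":0,"ry":0,"rz":0.66,"x":-0.24,"y":0.168,"z":-0.157,"hand":0.2}]}}

```text
t: 16.0
ee_pos: [0.5674, 0.0774, 0.1611]
tool_rot: [-3.03, -0.809, -0.007]
ft_force: [0.2, 0.8, -1.1]
width: 0.0296
finger_force: 30.8
```

```bash
python3 - <<'E'
from station import arm
from h import *
go((.624,-.166,.1),1.628,arm)
E
```

```text
shift [-0.073  0.239  0.06 ] turn [-0.006 -0.005  0.465] at [0.567 0.077 0.161] f [ 0.2  0.8 -1.1] w 0.0296 t 16.0
```

>>> {"fn": "send_rows", "kwargs": {"moves": [{"rx":0,"ry":0,"rz":0.05,"x":-0.009,"y":0.028,"z":0.0,"hand":0.2},{"rx":0,"ry":0,"rz":0.12,"x":-0.018,"y":0.059,"z":0.0,"hand":0.2},{"rx":0,"ry":0,"rz":0.2,"x":-0.028,"y":0.092,"z":0.0,"hand":0.2},{"rx":0,"ry":0,"rz":0.28,"x":-0.038,"y":0.125,"z":0.0,"hand":0.2},{"rx":0,"ry":0,"rz":0.36,"x":-0.048,"y":0.158,"z":0.01,"hand":0.2},{"rx":0,"ry":0,"rz":0.44,"x":-0.058,"y":0.19,"z":0.03,"hand":0.2},{"rx":-0.006,"ry":-0.005,"rz":0.465,"x":-0.068,"y":0.22,"z":0.05,"hand":0.2},{"rx":-0.006,"ry":-0.005,"rz":0.465,"x":-0.073,"y":0.237,"z":0.06,"hand":0.2},{"rx":-0.006,"ry":-0.005,"rz":0.465,"x":-0.073,"y":0.237,"z":0.06,"hand":0.2},{"rx":-0.006,"ry":-0.005,"rz":0.465,"x":-0.073,"y":0.237,"z":0.06,"hand":0.2},{"rx":-0.006,"ry":-0.005,"rz":0.465,"x":-0.073,"y":0.237,"z":0.06,"hand":0.2},{"rx":-0.006,"ry":-0.005,"rz":0.465,"x":-0.073,"y":0.237,"z":0.06,"hand":0.2}]}}

```text
t: 17.0
ee_pos: [0.6239, -0.1587, 0.0991]
tool_rot: [-3.138, -0.102, 0.001]
ft_force: [0.4, -0.0, -0.1]
width: 0.0292
finger_force: 30.7
```

```bash
python3 - <<'E'
from station import arm
from h import *
go((.624,-.166,.012),1.628,arm)
im=arm.read_camera('scene');cv2.imwrite('pics/scene2.png',cv2.resize(im[100:320,130:370,::-1],(655,600)))
E
```

```text
shift [-0.     0.007  0.087] turn [-0.002  0.001  0.008] at [ 0.624 -0.159  0.099] f [ 0.4 -0.  -0.1] w 0.0292 t 17.0
```

View pics/scene2.png

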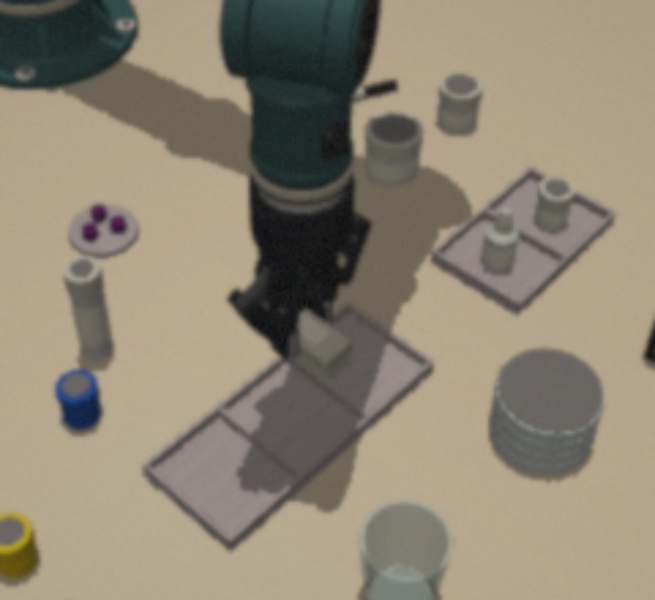

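The box is held level and lined up, and both short-tray items stand in their bays. Lowering the box.

>>> {"fn": "send_rows", "kwargs": {"moves": [{"rx":0,"ry":0,"rz":0.008,"x":0.0025,"y":0.007,"z":0.02,"hand":0.2},{"rx":0,"ry":0,"rz":0.008,"x":0.0025,"y":0.007,"z":0.04,"hand":0.2},{"rx":0,"ry":0,"rz":0.008,"x":0.0025,"y":0.007,"z":0.06,"hand":0.2},{"rx":0,"ry":0,"rz":0.008,"x":0.0025,"y":0.007,"z":0.075,"hand":0.2},{"rx":0,"ry":0,"rz":0.008,"x":0.0025,"y":0.007,"z":0.083,"hand":0.2},{"rx":0,"ry":0,"rz":0.008,"x":0.0025,"y":0.007,"z":0.087,"hand":0.2},{"rx":0,"ry":0,"rz":0.008,"x":0.0025,"y":0.007,"z":0.087,"hand":0.2},{"rx":0,"ry":0,"rz":0.008,"x":0.0025,"y":0.007,"z":0.087,"hand":0.2}]}}

```text
t: 17.72
ee_pos: [0.6269, -0.1676, 0.0123]
tool_rot: [3.14, 0.086, -0.0]
ft_force: [0.0, -0.4, -1.1]
width: 0.0298
finger_force: 30.9
```

```bash
python3 - <<'E'
from station import arm
from h import *
go((.6265,-.166,.0115),1.628,arm)
E
```

```text
shift [-0.    -0.002  0.001] turn [ 0.001  0.    -0.002] at [ 0.627 -0.168  0.012] f [ 0.  -0.4 -1.1] w 0.0298 t 17.72
```

>>> {"fn": "send_rows", "kwargs": {"moves": [{"rx":0,"ry":0,"rz":0,"x":0,"y":-0.001,"z":0.001,"hand":0.2},{"rx":0,"ry":0,"rz":0,"x":0,"y":-0.001,"z":0.001,"hand":0.45},{"rx":0,"ry":0,"rz":0,"x":0,"y":-0.001,"z":0.001,"hand":0.45},{"rx":0,"ry":0,"rz":0,"x":0,"y":-0.001,"z":0.001,"hand":0.45},{"rx":0,"ry":0,"rz":0,"x":0,"y":-0.001,"z":-0.02,"hand":0.45},{"rx":0,"ry":0,"rz":0,"x":0,"y":-0.001,"z":-0.05,"hand":0.45},{"rx":0,"ry":0,"rz":0,"x":0,"y":-0.001,"z":-0.09,"hand":0.6},{"rx":0,"ry":0,"rz":0,"x":0,"y":-0.001,"z":-0.13,"hand":0.7},{"rx":0,"ry":0,"rz":0,"x":0,"y":-0.001,"z":-0.15,"hand":0.7},{"rx":0,"ry":0,"rz":0,"x":0,"y":-0.001,"z":-0.15,"hand":0.7},{"rx":0,"ry":0,"rz":0,"x":0,"y":-0.001,"z":-0.15,"hand":0.7}]}}

```text
t: 18.63
ee_pos: [0.6271, -0.1668, 0.1629]
tool_rot: [3.14, 0.086, 0.002]
ft_force: [-0.0, 0.4, -0.5]
width: 0.0601
finger_force: 0.0
```

```bash
python3 - <<'E'
from station import arm
from h import *
go((.442,-.242,.16),.5,arm)
go((.442,-.242,.16),1.628,arm)
print(np.round(arm.get_state()['qpos'],2))
E
```

```text
shift [-0.189  0.065  0.003] turn [-0.000e+00 -1.000e-03  1.126e+00] at [ 0.627 -0.167  0.163] f [-0.   0.4 -0.5] w 0.0601 t 18.63
shift [-0.189  0.065  0.003] turn [ 0.    -0.001 -0.002] at [ 0.627 -0.167  0.163] f [-0.   0.4 -0.5] w 0.0601 t 18.63
[-0.41  0.8   0.98  1.87 -0.83  0.95 -0.55]
```

>>> {"fn": "send_rows", "kwargs": {"moves": [{"rx":0,"ry":0,"rz":0,"x":-0.02,"y":0.007,"z":0,"hand":0.7},{"rx":0,"ry":0,"rz":0,"x":-0.05,"y":0.017,"z":0,"hand":0.7},{"rx":0,"ry":0,"rz":0,"x":-0.08,"y":0.028,"z":0,"hand":0.7},{"rx":0,"ry":0,"rz":0,"x":-0.11,"y":0.038,"z":0,"hand":0.7},{"rx":0,"ry":0,"rz":0,"x":-0.14,"y":0.049,"z":0,"hand":0.7},{"rx":0,"ry":0,"rz":0,"x":-0.17,"y":0.059,"z":0,"hand":0.7},{"rx":0,"ry":0,"rz":0,"x":-0.185,"y":0.065,"z":0,"hand":0.7},{"rx":0,"ry":0,"rz":0,"x":-0.185,"y":0.065,"z":0,"hand":0.7},{"rx":0,"ry":0,"rz":0,"x":-0.185,"y":0.065,"z":0,"hand":0.7},{"rx":0,"ry":0,"rz":0,"x":-0.185,"y":0.065,"z":0,"hand":0.7}]}}

```text
t: 19.47
ee_pos: [0.4461, -0.2408, 0.161]
tool_rot: [-3.139, -0.088, 0.004]
ft_force: [0.9, 0.4, -0.5]
width: 0.0598
finger_force: 0.0
```

```bash
python3 - <<'E'
from station import arm
from h import *
go((.442,-.242,.073),1.628,arm)
ims={c:arm.read_camera(c) for c in('top',)}
for n,e in(('slide_box',.03),('dropper_bottle',.04),('small_pot',.042)):
    print(n,[(np.round(ray(mom(d['mask'])[0],arm.camera_info('top'),e/2+.004+e/2*.5),3),round(d['confidence'],2)) for d in arm.silhouettes(n,'top')])
cv2.imwrite('pics/top3.png',cv2.resize(ims['top'][110:260,60:450,::-1],(780,300)))
E
```

```text
shift [-0.004  0.001  0.088] turn [-0.001  0.002 -0.001] at [ 0.446 -0.241  0.161] f [ 0.9  0.4 -0.5] w 0.0598 t 19.47
slide_box [(array([ 0.626, -0.165,  0.026]), 0.66)]
dropper_bottle [(array([ 0.617, -0.164,  0.034]), 0.63), (array([0.618, 0.104, 0.034]), 0.61)]
small_pot [(array([0.617, 0.191, 0.035]), 0.58)]
```

View pics/top3.png

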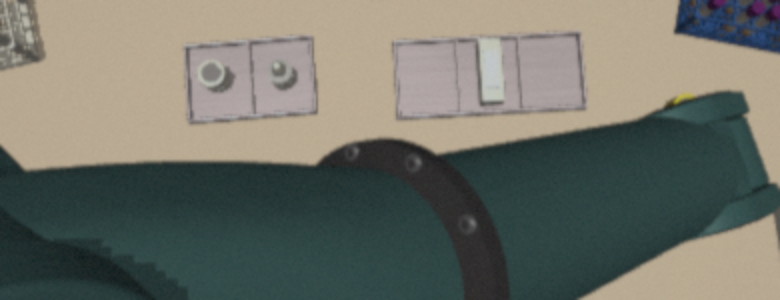

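The slide box lies within the middle bay at crop (491,70), and the pot and dropper stand in the short tray. Next is the tube.

>>> {"fn": "send_rows", "kwargs": {"moves": [{"rx":0,"ry":0,"rz":0,"x":-0.004,"y":0,"z":0,"hand":0.7},{"rx":0,"ry":0,"rz":0,"x":-0.004,"y":0,"z":0.025,"hand":0.7},{"rx":0,"ry":0,"rz":0,"x":-0.004,"y":0,"z":0.05,"hand":0.7},{"rx":0,"ry":0,"rz":0,"x":-0.004,"y":0,"z":0.075,"hand":0.7},{"rx":0,"ry":0,"rz":0,"x":-0.004,"y":0,"z":0.088,"hand":0.7},{"rx":0,"ry":0,"rz":0,"x":-0.004,"y":0,"z":0.088,"hand":0.7},{"rx":0,"ry":0,"rz":0,"x":-0.004,"y":0,"z":0.088,"hand":0.55},{"rx":0,"ry":0,"rz":0,"x":-0.004,"y":0,"z":0.088,"hand":0.45},{"rx":0,"ry":0,"rz":0,"x":-0.004,"y":0,"z":0.088,"hand":0.35},{"rx":0,"ry":0,"rz":0,"x":-0.004,"y":0,"z":0.088,"hand":0.2},{"rx":0,"ry":0,"rz":0,"x":-0.004,"y":0,"z":0.088,"hand":0.2},{"rx":0,"ry":0,"rz":0,"x":-0.004,"y":0,"z":0.088,"hand":0.2}]}}

```text
t: 20.67
ee_pos: [0.4418, -0.2424, 0.0748]
tool_rot: [3.14, 0.086, 0.0]
ft_force: [-0.5, -0.4, 7.1]
width: 0.0313
finger_force: 30.2
```

```bash
python3 - <<'E'
from station import arm
from h import *
go((.6286,-.249,.13),1.628,arm)
print(np.round(arm.get_state()['qpos'],2))
E
```

```text
shift [ 0.186  0.017 -0.055] turn [ 0.001 -0.    -0.003] at [ 0.442 -0.242  0.075] f [-0.5 -0.4  7.1] w 0.0313 t 20.67
[-0.14  0.74  0.8   2.23 -1.02  0.6  -0.07]
```

>>> {"fn": "send_rows", "kwargs": {"moves": [{"rx":0,"ry":0,"rz":0,"x":0,"y":0,"z":-0.02,"hand":0.2},{"rx":0,"ry":0,"rz":0,"x":0,"y":0,"z":-0.045,"hand":0.2},{"rx":0,"ry":0,"rz":0,"x":0.01,"y":0.001,"z":-0.055,"hand":0.2},{"rx":0,"ry":0,"rz":0,"x":0.03,"y":0.003,"z":-0.055,"hand":0.2},{"rx":0,"ry":0,"rz":0,"x":0.055,"y":0.005,"z":-0.055,"hand":0.2},{"rx":0,"ry":0,"rz":0,"x":0.08,"y":0.007,"z":-0.055,"hand":0.2},{"rx":0,"ry":0,"rz":0,"x":0.105,"y":0.01,"z":-0.055,"hand":0.2},{"rx":0,"ry":0,"rz":0,"x":0.13,"y":0.012,"z":-0.055,"hand":0.2},{"rx":0,"ry":0,"rz":0,"x":0.155,"y":0.014,"z":-0.055,"hand":0.2},{"rx":0,"ry":0,"rz":0,"x":0.175,"y":0.016,"z":-0.055,"hand":0.2},{"rx":0,"ry":0,"rz":0,"x":0.186,"y":0.017,"z":-0.055,"hand":0.2},{"rx":0,"ry":0,"rz":0,"x":0.186,"y":0.017,"z":-0.055,"hand":0.2}]}}

```text
t: 21.67
ee_pos: [0.6306, -0.2476, 0.1281]
tool_rot: [3.14, 0.092, -0.0]
ft_force: [-0.1, 0.2, -0.6]
width: 0.0311
finger_force: 30.1
```

>>> {"fn": "send_rows", "kwargs": {"moves": [{"rx":0,"ry":0,"rz":0,"x":0,"y":0,"z":0,"hand":0.2},{"rx":0,"ry":0,"rz":0,"x":0,"y":0,"z":0.015,"hand":0.2},{"rx":0,"ry":0,"rz":0,"x":0,"y":0,"z":0.03,"hand":0.2},{"rx":0,"ry":0,"rz":0,"x":0,"y":0,"z":0.042,"hand":0.2},{"rx":0,"ry":0,"rz":0,"x":0,"y":0,"z":0.047,"hand":0.2},{"rx":0,"ry":0,"rz":0,"x":0,"y":0,"z":0.049,"hand":0.2},{"rx":0,"ry":0,"rz":0,"x":0,"y":0,"z":0.049,"hand":0.2},{"rx":0,"ry":0,"rz":0,"x":0,"y":0,"z":0.049,"hand":0.2}]}}

```text
t: 22.33
ee_pos: [0.6268, -0.2481, 0.0789]
tool_rot: [-3.139, -0.085, 0.005]
ft_force: [-1.0, 1.3, 1.7]
width: 0.0309
finger_force: 30.4
```

```bash
python3 - <<'E'
from station import arm
from h import *
go((.6286,-.249,.0785),1.628,arm)
E
```

```text
shift [0.002 0.001 0.   ] turn [-0.002  0.003 -0.003] at [ 0.627 -0.248  0.079] f [-1.   1.3  1.7] w 0.0309 t 22.33
```

Height is right; release.

>>> {"fn": "send_rows", "kwargs": {"moves": [{"rx":0,"ry":0,"rz":0,"x":0,"y":0,"z":0,"hand":0.3},{"rx":0,"ry":0,"rz":0,"x":0,"y":0,"z":0,"hand":0.45},{"rx":0,"ry":0,"rz":0,"x":0,"y":0,"z":0,"hand":0.6},{"rx":0,"ry":0,"rz":0,"x":0,"y":0,"z":0,"hand":0.65},{"rx":0,"ry":0,"rz":0,"x":0,"y":0,"z":-0.02,"hand":0.65},{"rx":0,"ry":0,"rz":0,"x":0,"y":0,"z":-0.045,"hand":0.65},{"rx":0,"ry":0,"rz":0,"x":0,"y":0,"z":-0.075,"hand":0.65},{"rx":0,"ry":0,"rz":0,"x":0,"y":0,"z":-0.085,"hand":1},{"rx":0,"ry":0,"rz":0,"x":0,"y":0,"z":-0.085,"hand":1},{"rx":0,"ry":0,"rz":0,"x":0,"y":0,"z":-0.085,"hand":1}]}}

```text
t: 23.17
ee_pos: [0.6281, -0.2484, 0.1644]
tool_rot: [-3.14, -0.086, 0.001]
ft_force: [0.9, -0.3, -0.6]
width: 0.0852
finger_force: 0.0
```

```bash
python3 - <<'E'
from station import arm
from h import *
go((.4526,.13,.16),.3,arm)
go((.4526,.13,.16),0,arm)
print(np.round(arm.get_state()['qpos'],2))
E
```

```text
shift [-0.154 -0.387  0.005] turn [0.000e+00 1.000e-03 1.326e+00] at [ 0.628 -0.248  0.164] f [ 0.9 -0.3 -0.6] w 0.0852 t 23.17
shift [-0.154 -0.387  0.005] turn [-1.000e-03  1.000e-03 -1.516e+00] at [ 0.628 -0.248  0.164] f [ 0.9 -0.3 -0.6] w 0.0852 t 23.17
[-0.27  0.82  0.96  1.8  -0.81  0.97 -0.47]
```

>>> {"fn": "send_rows", "kwargs": {"moves": [{"rx":0,"ry":0,"rz":-0.05,"x":-0.008,"y":-0.02,"z":0,"hand":1},{"rx":0,"ry":0,"rz":-0.1,"x":-0.02,"y":-0.05,"z":0,"hand":1},{"rx":0,"ry":0,"rz":-0.18,"x":-0.034,"y":-0.085,"z":0,"hand":1},{"rx":0,"ry":0,"rz":-0.25,"x":-0.048,"y":-0.12,"z":0,"hand":1},{"rx":0,"ry":0,"rz":-0.32,"x":-0.062,"y":-0.155,"z":0,"hand":1},{"rx":0,"ry":0,"rz":-0.4,"x":-0.076,"y":-0.19,"z":0,"hand":1},{"rx":0,"ry":0,"rz":-0.48,"x":-0.09,"y":-0.225,"z":0,"hand":1},{"rx":0,"ry":0,"rz":-0.55,"x":-0.104,"y":-0.26,"z":0,"hand":1},{"rx":0,"ry":0,"rz":-0.62,"x":-0.118,"y":-0.295,"z":0,"hand":1},{"rx":0,"ry":0,"rz":-0.7,"x":-0.132,"y":-0.33,"z":0,"hand":1},{"rx":0,"ry":0,"rz":-0.72,"x":-0.146,"y":-0.365,"z":0,"hand":1},{"rx":0,"ry":0,"rz":-0.72,"x":-0.154,"y":-0.387,"z":0,"hand":1}]}}

```text
t: 24.17
ee_pos: [0.449, 0.1331, 0.163]
tool_rot: [-2.903, -1.193, 0.01]
ft_force: [0.8, 0.3, 0.3]
width: 0.0857
finger_force: 0.0
```

>>> {"fn": "send_rows", "kwargs": {"moves": [{"rx":0,"ry":0,"rz":0,"x":0,"y":0,"z":0.01,"hand":1},{"rx":0,"ry":0,"rz":0,"x":0,"y":0,"z":0.03,"hand":1},{"rx":0,"ry":0,"rz":0,"x":0,"y":0,"z":0.04,"hand":1},{"rx":0,"ry":0,"rz":0,"x":0,"y":0,"z":0.04,"hand":1}]}}

```text
t: 24.5
ee_pos: [0.4501, 0.1297, 0.1221]
tool_rot: [-2.907, -1.188, 0.012]
ft_force: [-0.5, 0.2, -0.1]
width: 0.0852
finger_force: 0.0
```

```bash
python3 - <<'E'
from station import arm
from h import *
go((.4526,.13,.024),2.35,arm)
E
```

```text
shift [0.003 0.002 0.098] turn [-0.004  0.007 -0.003] at [0.45  0.13  0.122] f [-0.5  0.2 -0.1] w 0.0852 t 24.5
```

>>> {"fn": "send_rows", "kwargs": {"moves": [{"rx":0,"ry":0.005,"rz":0,"x":0.002,"y":0.001,"z":0.01,"hand":1},{"rx":0,"ry":0.005,"rz":0,"x":0.002,"y":0.001,"z":0.035,"hand":1},{"rx":0,"ry":0.005,"rz":0,"x":0.002,"y":0.001,"z":0.06,"hand":1},{"rx":0,"ry":0.005,"rz":0,"x":0.002,"y":0.001,"z":0.085,"hand":1},{"rx":0,"ry":0.005,"rz":0,"x":0.002,"y":0.001,"z":0.099,"hand":1},{"rx":0,"ry":0.005,"rz":0,"x":0.002,"y":0.001,"z":0.099,"hand":1},{"rx":0,"ry":0.005,"rz":0,"x":0.002,"y":0.001,"z":0.099,"hand":0.8},{"rx":0,"ry":0.005,"rz":0,"x":0.002,"y":0.001,"z":0.099,"hand":0.65},{"rx":0,"ry":0.005,"rz":0,"x":0.002,"y":0.001,"z":0.099,"hand":0.5},{"rx":0,"ry":0.005,"rz":0,"x":0.002,"y":0.001,"z":0.099,"hand":0.5},{"rx":0,"ry":0.005,"rz":0,"x":0.002,"y":0.001,"z":0.099,"hand":0.5},{"rx":0,"ry":0.005,"rz":0,"x":0.002,"y":0.001,"z":0.099,"hand":0.5}]}}

```text
t: 25.5
ee_pos: [0.4554, 0.1303, 0.0267]
tool_rot: [-2.906, -1.186, -0.007]
ft_force: [-0.7, -0.5, 6.8]
width: 0.0589
finger_force: 32.9
```

```bash
python3 - <<'E'
from station import arm
from h import *
go((.618,-.085,.12),2.35,arm)
E
```

```text
shift [-0.034  0.268 -0.094] turn [-0.001 -0.005 -0.004] at [0.455 0.13  0.027] f [-0.7 -0.5  6.8] w 0.0589 t 25.5
```

>>> {"fn": "send_rows", "kwargs": {"moves": [{"rx":0,"ry":0,"rz":0,"x":0,"y":0,"z":-0.02,"hand":0.5},{"rx":0,"ry":0,"rz":0,"x":0,"y":0,"z":-0.05,"hand":0.5},{"rx":0,"ry":0,"rz":0,"x":-0.001,"y":0.01,"z":-0.08,"hand":0.5},{"rx":0,"ry":0,"rz":0,"x":-0.004,"y":0.035,"z":-0.094,"hand":0.5},{"rx":0,"ry":0,"rz":0,"x":-0.008,"y":0.067,"z":-0.094,"hand":0.5},{"rx":0,"ry":0,"rz":0,"x":-0.013,"y":0.1,"z":-0.094,"hand":0.5},{"rx":0,"ry":0,"rz":0,"x":-0.017,"y":0.135,"z":-0.094,"hand":0.5},{"rx":0,"ry":0,"rz":0,"x":-0.021,"y":0.17,"z":-0.094,"hand":0.5},{"rx":0,"ry":0,"rz":0,"x":-0.026,"y":0.205,"z":-0.094,"hand":0.5},{"rx":0,"ry":0,"rz":0,"x":-0.03,"y":0.235,"z":-0.094,"hand":0.5},{"rx":0,"ry":0,"rz":0,"x":-0.033,"y":0.258,"z":-0.094,"hand":0.5},{"rx":0,"ry":0,"rz":0,"x":-0.034,"y":0.268,"z":-0.094,"hand":0.5}], "grip_force": 40}}

```text
t: 26.5
ee_pos: [0.6199, -0.0895, 0.1201]
tool_rot: [2.909, 1.182, 0.007]
ft_force: [-0.2, -0.8, -0.9]
width: 0.0586
finger_force: 43.8
```

```bash
python3 - <<'E'
from station import arm
from h import *
go((.618,-.085,.031),2.35,arm)
E
```

```text
shift [ 0.001 -0.005  0.089] turn [ 0.003 -0.004 -0.008] at [ 0.62 -0.09  0.12] f [-0.2 -0.8 -0.9] w 0.0586 t 26.5
```

>>> {"fn": "send_rows", "kwargs": {"moves": [{"rx":0,"ry":0,"rz":0,"x":0,"y":-0.001,"z":0.01,"hand":0.5},{"rx":0,"ry":0,"rz":0,"x":0,"y":-0.002,"z":0.035,"hand":0.5},{"rx":0,"ry":0,"rz":0,"x":0,"y":-0.002,"z":0.06,"hand":0.5},{"rx":0,"ry":0,"rz":0,"x":0,"y":-0.002,"z":0.078,"hand":0.5},{"rx":0,"ry":0,"rz":0,"x":0,"y":-0.002,"z":0.086,"hand":0.5},{"rx":0,"ry":0,"rz":0,"x":0,"y":-0.002,"z":0.089,"hand":0.5},{"rx":0,"ry":0,"rz":0,"x":0,"y":-0.002,"z":0.09,"hand":0.5},{"rx":0,"ry":0,"rz":0,"x":0,"y":-0.002,"z":0.09,"hand":0.5}]}}

```text
t: 27.17
ee_pos: [0.6127, -0.0795, 0.0304]
tool_rot: [-2.895, -1.186, 0.0]
ft_force: [-6.3, 3.7, 14.7]
width: 0.0585
finger_force: 45.6
```

```bash
python3 - <<'E'
from station import arm
from h import *
go((.618,-.085,.031),2.35,arm)
E
```

```text
shift [-0.     0.008 -0.001] turn [-0.012 -0.005 -0.002] at [ 0.613 -0.079  0.03 ] f [-6.3  3.7 14.7] w 0.0585 t 27.17
```

>>> {"fn": "send_rows", "kwargs": {"moves": [{"rx":0,"ry":0,"rz":0,"x":0,"y":0,"z":-0.001,"hand":0.5},{"rx":0,"ry":0,"rz":0,"x":0,"y":0,"z":-0.001,"hand":0.75},{"rx":0,"ry":0,"rz":0,"x":0,"y":0,"z":-0.001,"hand":0.9},{"rx":0,"ry":0,"rz":0,"x":0,"y":0,"z":-0.001,"hand":0.9},{"rx":0,"ry":0,"rz":0,"x":0,"y":0,"z":-0.001,"hand":0.9},{"rx":0,"ry":0,"rz":0,"x":0,"y":0,"z":-0.02,"hand":0.9},{"rx":0,"ry":0,"rz":0,"x":0,"y":0,"z":-0.05,"hand":0.9},{"rx":0,"ry":0,"rz":0,"x":0,"y":0,"z":-0.09,"hand":0.9},{"rx":0,"ry":0,"rz":0,"x":0,"y":0,"z":-0.13,"hand":0.9},{"rx":0,"ry":0,"rz":0,"x":0,"y":0,"z":-0.16,"hand":0.9}]}}

```text
t: 28.0
ee_pos: [0.617, -0.0851, 0.192]
tool_rot: [-2.908, -1.185, -0.007]
ft_force: [0.7, -0.2, -0.4]
width: 0.077
finger_force: 0.0
```

```bash
python3 - <<'E'
from station import arm
from h import *
go((.48,.06,.25),2.35,arm)
E
```

```text
shift [ 0.004 -0.199 -0.058] turn [ 0.001 -0.005 -0.005] at [ 0.617 -0.085  0.192] f [ 0.7 -0.2 -0.4] w 0.077 t 28.0
```

Back off so the cameras see everything.

>>> {"fn": "send_rows", "kwargs": {"moves": [{"rx":0,"ry":0,"rz":0,"x":0,"y":-0.02,"z":-0.03,"hand":0.9},{"rx":0,"ry":0,"rz":0,"x":0,"y":-0.05,"z":-0.05,"hand":0.9},{"rx":0,"ry":0,"rz":0,"x":0,"y":-0.08,"z":-0.06,"hand":0.9},{"rx":0,"ry":0,"rz":0,"x":0,"y":-0.11,"z":-0.06,"hand":0.9},{"rx":0,"ry":0,"rz":0,"x":0,"y":-0.14,"z":-0.06,"hand":0.9},{"rx":0,"ry":0,"rz":0,"x":0,"y":-0.17,"z":-0.06,"hand":0.9},{"rx":0,"ry":0,"rz":0,"x":0,"y":-0.19,"z":-0.06,"hand":0.9},{"rx":0,"ry":0,"rz":0,"x":0,"y":-0.19,"z":-0.06,"hand":0.9},{"rx":0,"ry":0,"rz":0,"x":0,"y":-0.19,"z":-0.06,"hand":0.9}]}}

```text
t: 28.75
ee_pos: [0.4828, 0.0521, 0.2494]
tool_rot: [-2.905, -1.189, -0.005]
ft_force: [0.1, -0.2, -0.2]
width: 0.0771
finger_force: 0.0
```

```bash
python3 - <<'E'
from station import arm
from h import *
ims={c:arm.read_camera(c) for c in('scene','top')};I={c:arm.camera_info(c) for c in ims}
ex=dict(wide_pot=(.617,-.085),tall_tube=(.628,-.248),slide_box=(.625,-.166),small_pot=(.615,.19),dropper_bottle=(.62,.107),middle_pot=(.4448,.2404),timer=(.4429,-.0052))
T=dict(long_tray=(.6239,-.1663,.0576),short_tray=(.6178,.1477,.0716))
for n,g in ex.items():
    obs=[];us=[]
    for c in ims:
        t=mom(model(n,np.r_[g,.004,0],I[c]),2)[0]
        D=[d for d in arm.silhouettes(n,c) if np.linalg.norm(mom(d['mask'])[0]-t)<12]
        if D: obs.append((D[0]['mask'],I[c]));us.append(c)
    if len(obs)<1: print(n,'unseen');continue
    yaw={'slide_box':1.628,'timer':1.3618}.get(n,0)
    M2=M[n]; c,s=np.cos(yaw),np.sin(yaw); M[n]=[p@np.array([[c,s,0],[-s,c,0],[0,0,1]]) for p in M2]
    q,r=fit(n,obs,np.r_[g,.004,0]);t=T['short_tray' if n in('small_pot','dropper_bottle') else 'long_tray']
    d=q[:2]-t[:2];c,s=np.cos(t[2]),np.sin(t[2])
    print(n,np.round(q,4),'rms',round(r,2),us,'in tray',np.round([c*d[0]+s*d[1],-s*d[0]+c*d[1]],4))
cv2.imwrite('pics/scene4.png',cv2.resize(ims['scene'][90:320,110:370,::-1],(680,600)))
E
```

```text
wide_pot [ 0.6134 -0.0835  0.0032] rms 0.16 ['scene', 'top'] in tray [-0.0057  0.0832]
tall_tube [ 0.6278 -0.2484  0.0017] rms 0.01 ['scene', 'top'] in tray [-0.0009 -0.0822]
slide_box [ 0.6241 -0.1658  0.0014] rms 0.15 ['scene', 'top'] in tray [0.0003 0.0005]
small_pot [0.6164 0.1902 0.0034] rms 0.0 ['scene'] in tray [0.0017 0.0425]
dropper_bottle [0.6192 0.1059 0.0035] rms 0.0 ['scene'] in tray [-0.0016 -0.0418]
middle_pot unseen
timer [ 0.4433 -0.0055 -0.0019] rms 0.14 ['scene', 'top'] in tray [-0.171   0.1709]
  avg = a.mean(axis, **keepdims_kw)
  ret = um.true_divide(
h.py:24: RuntimeWarning: Degrees of freedom <= 0 for slice
  y,x=np.nonzero(m);C=np.cov(np.c_[x,y].T)/s**2
  c *= np.true_divide(1, fact)
  c *= np.true_divide(1, fact)
h.py:25: RuntimeWarning: Mean of empty slice.
  return np.r_[(x.mean()+(0.5 if s==1 else .5))/s-.5,(y.mean()+.5)/s-.5],C
  ret = ret.dtype.type(ret / rcount)
```

View pics/scene4.png

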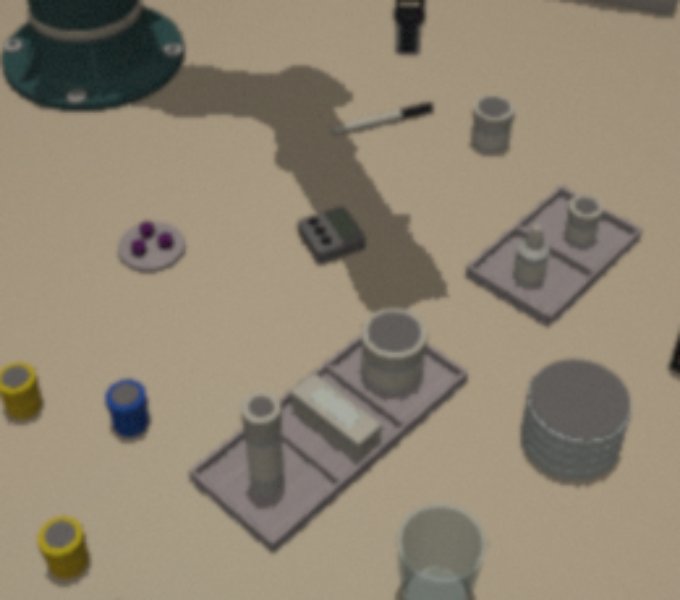

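The picture shows all five items upright in their bays. The middle pot is at full-picture (298,138), matching its start at (299,137), and the timer is unmoved.

```bash
python3 -c "
from station import arm
print(arm.sign_off())"
```

```text
the job is handed in; nothing more can be done
None
```

Both kits are made up and the job is handed in at about 29 s of 115 s: the last camera check showed all five items upright in their bays and the spare pot and timer unmoved, but `sign_off` returned no verdict.

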